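# Close up the module row on the rail

### The arm

A 6-joint arm with a two-finger parallel gripper is mounted at the origin on the work surface. World frame = base frame: x ahead of the robot, y to its left, z up, the work surface at z = 0. Lengths are in m, angles in degrees, forces in N, time in s.
With the tool pointing down it reaches from about 0.25 to 0.725 m from the base axis. Payload 9.7 kg.
Tool frame: the origin (TCP) lies between the finger pads; the fingertips stand 19 mm ahead of it and the grasp point (between the pads) is the TCP; x points along the fingers, y is the direction in which the jaws open and shut, and the axes are right-handed (so a half turn about x gives the same grasp; the last joint's range is limited). The gripper opens to 85 mm and grips with 20 to 120 N. Pads are 22 mm wide; open, the fingers measure 114 mm over their backs; the gripper's body (76 mm by 85 mm) begins 54 mm behind the grasp point. The pads swing forward as they close: fully open they stand 13 mm farther back than shut.
Start: joints at [75.63, 4.979, 10.078, 95.1, 0, 90], TCP at [0.136, 0.533, 0.25] pointing down, gripper open.
Joint ranges: [-179.16, 179.16], [-48.56, 103.87], [-65.8, 70.77], [-126.05, 130.52], [-82.76, 87.17], [-180, 180]. Speed limits (degrees/s): [127.2, 127.2, 147.25, 180, 180, 180].

### API

Orientations are given as [roll, pitch, yaw] about the fixed x, y, z axes, in that order (R = Rz(yaw) Ry(pitch) Rx(roll)).
In Python, from workcell import bot gives the robot as it stands. The module is installed in compiled form; this text tells all that it offers.
- The arm moves only by the shell command python3 -m handwheel 'ROWS' [FORCE]. ROWS is JSON, a list of rows, each a list of 7 numbers: the turn, a rotation vector about the tool's x, y, z in degrees, then the shift along the tool's x, y, z in m, then the closure, from -1 (fully open) to 1 (shut), so that 0 is half open. In form: [[ax, ay, az, dx, dy, dz, fingers], ...]. A call has 1 to 20 rows; each row is the pose to reach, as a shift and turn from the pose commanded when the call began, along the tool's axes at that moment; what a row does not reach only later rows make up. A row lasts 1/8 s, in which the tool goes at most 62.5 mm and 10.7 degrees, less where a joint would pass 70% of its speed; a pose out of reach is approached as far as the arm can. A call with a gripper value outside its range is refused whole. The fingers move at their own pace and stop on an object; FORCE is the grip in N (left out, the last holds). Time passes only in rows, so rows that repeat a pose let the fingers close. It gives the time, the measured TCP pose, the force and the opening at its end, in the units of the state.
- bot.get_obs(): the state, without advancing time (a new reading comes with each control period).
- bot.camera(name): name is "side" or "top" or "wrist"; returns a dict with "frame" (480x640x3 uint8, red, green, blue), "fx", "fy", "cx", "cy" (pixels), "k1" (the pictures are not rectified: a ray, as slopes to the right and down, at radius r is drawn at 1 + k1 r^2 times it, then the intrinsics apply), "R" (3x3) and "t" (3): a world point X has camera coordinates R X + t; the wrist camera has in their place "tool_from_camera" (4x4, takes a point from camera to tool coordinates, whose origin is the TCP and whose axes are the tool frame's). Camera axes: x right, y down, z forward; pixel columns grow to the right and rows downward; lengths in m; the calibration is good to about 2 mm. A picture is of the moment at which its call begins: read the wrist's pose just before it. There is no depth.
- bot.job_done(): hands the job in, once; it reports no verdict.
Trained networks look in a picture, given as the dict that the camera call returned (one of the last four; its "shot" number tells which), for a name from the list of things; names that differ only in an ending like _2 or _b are one class to them, and where a whole thing is asked for, a point or a joint stands for the part that bears it (a point fixed in the world has none). Each returns a list of dicts, best first, with "conf" (0 to 1); they miss things now and then, are a little off and sometimes report something else, mostly with a low value. They report only what shows in the picture. A call takes as long as a camera call. They do not tell look-alikes from the thing itself.
- bot.look_for(name, picture): "bbox" ([left, top, width, height] as shares, 0 to 1, of the picture: columns of its width, rows of its height, round what is visible of it).
- bot.tip_of(name, picture): "centre" ([column, row] as shares, 0 to 1, of the picture: columns of its width, rows of its height: a listed point, or the origin of a listed thing).
The state is a dict: "time": time; "q": joint angles; "qd": joint speeds; "joint_efforts": joint torques, N m; "ee_pos": TCP position; "tcp_rot": TCP orientation; "wrist_force": force on the tool from outside, world axes, zero at the start; "torque": the same for the moment, N m; "opening": finger opening in m.
Only numpy, scipy, OpenCV 4.12 (cv2) and the standard library are available. Lean on these libraries where they do the work, as an engineer would, in place of code of your own. Each camera call takes 0.05 s, during which the arm holds its last target.

### The job

Push the row of four modules along the rail with the fingertips, all together as one train, until the row sits fully home against the orange end stop with no gaps. Push only: do not lift any module off the rail or let the row come apart, and leave the meter, cup and sensor where they are. Finish with the hand clear.

Things in the scene. Friction and masses are not known exactly. Their poses are not given: they have to be found in the camera images.
- rail: grey mounting plate 130 x 400 x 4 mm, fixed on the bench, with a steel top-hat rail 35 mm wide, 360 mm long along its middle; origin under the plate's centre at bench height; the rail runs along its y axis, z up; the rail's top is 19 mm above the bench; from the top the rail is an open channel 24 mm wide and 14 mm deep between its two flanges
- stop: orange end stop fixed on the rail near one end (either end), 60 mm across the rail, 20 mm long along the rail, 45 mm tall; origin on the rail's axis at rail-top height, mid-length, so its two end faces are 10 mm from the origin along the rail; at the rail's other end is only a flat steel plate with a screw, 4 mm high, which stays
- meter: bystander: green and black multimeter lying on the mat, 75 x 140 mm, 42 mm high; origin under its centre
- pot: bystander: small open yellow cup, 60 mm across, 30 mm high; origin under its centre
- sensor: bystander: blue ultrasonic sensor board with two silver eyes on a white foot, 45 x 50 mm, 30 mm high; origin under its centre
- mod_grey: grey module, one of four alike, touching in a row astride the rail in any order, 75 to 145 mm short of the stop; loose, 120 g; 22.5 mm along the rail, 90 mm across it. Origin mid-seat at rail-top height: flat pushing faces 11.25 mm from it along the rail, 42 mm up; a 45 mm wide nose on top, 56 mm up. Axes as the rail's. Pushed low it slides upright; pushed high it may tip
- mod_blue: blue module, one of four alike, touching in a row astride the rail in any order, 75 to 145 mm short of the stop; loose, 120 g; 22.5 mm along the rail, 90 mm across it. Origin mid-seat at rail-top height: flat pushing faces 11.25 mm from it along the rail, 42 mm up; a 45 mm wide nose on top, 56 mm up. Axes as the rail's. Pushed low it slides upright; pushed high it may tip
- mod_green: green module, one of four alike, touching in a row astride the rail in any order, 75 to 145 mm short of the stop; loose, 120 g; 22.5 mm along the rail, 90 mm across it. Origin mid-seat at rail-top height: flat pushing faces 11.25 mm from it along the rail, 42 mm up; a 45 mm wide nose on top, 56 mm up. Axes as the rail's. Pushed low it slides upright; pushed high it may tip
- mod_white: white module, one of four alike, touching in a row astride the rail in any order, 75 to 145 mm short of the stop; loose, 120 g; 22.5 mm along the rail, 90 mm across it. Origin mid-seat at rail-top height: flat pushing faces 11.25 mm from it along the rail, 42 mm up; a 45 mm wide nose on top, 56 mm up. Axes as the rail's. Pushed low it slides upright; pushed high it may tip
There are look-alikes about, which are no part of the job. Leave any purple look-alike of the mod_grey alone.

How it is judged:
By the outcome, as a careful person would: the job done as asked, in the order asked, and still so for the second after the job is handed in, with the robot touching nothing.
It also fails if it takes over 38 s, if anything falls off the work surface, if the arm or the gripper's body presses on something with over 40 N, if the wrist force passes 120 N, or if a joint passes its speed limit or range.

## Working session

There is one attempt and no reset: what is moved stays moved. The work goes in short steps, Python scripts to look and compute and a shell command to move; the robot and the scene stay as the last step left them, time stands still between calls to the robot, and variables do not carry over. Pictures are saved under pics/ and viewed, and the job is handed in when it is done.

```bash
mkdir -p pics; cat > h.py <<'E'
import numpy as np,cv2
from workcell import bot
def ray(c,px):
    K=np.array([[c['fx'],0,c['cx']],[0,c['fy'],c['cy']],[0,0,1.]])
    s=cv2.undistortPoints(np.array([[px]],float),K,np.array([c['k1'],0,0,0,0.]))[0,0]  # check approx
    return np.array([s[0],s[1],1.])
def to_plane(c,px,z):
    R=np.array(c['R']);t=np.array(c['t']); o=-R.T@t; d=R.T@ray(c,px)
    return o+d*(z-o[2])/d[2]
def proj(c,X):
    p=np.array(c['R'])@np.array(X)+np.array(c['t']); s=p[:2]/p[2]; s=s*(1+c['k1']*(s@s))
    return np.array([s[0]*c['fx']+c['cx'],s[1]*c['fy']+c['cy']])
def save(c,n): cv2.imwrite('pics/'+n+'.png',c['frame'][:,:,::-1])
E
python3 - <<'E'
from h import *
np.set_printoptions(precision=4,suppress=True)
o=bot.get_obs();print(o['time'],o['ee_pos'],o['tcp_rot'],o['opening'])
zs={'mod_grey':.019,'mod_blue':.019,'mod_green':.019,'mod_white':.019,'stop':.019,'rail':0,'meter':0,'pot':0,'sensor':0}
for n in ['top','side']:
    c=bot.camera(n);save(c,n+'0')
    for k in zs:
        for r in bot.tip_of(k,c)[:3]:
            px=np.array(r['centre'])*[640,480]; print(n,k,round(r['conf'],2),px,to_plane(c,px,zs[k]))
E
```

```text
0.0 [0.1364 0.5326 0.2496] [ -90.1485   89.9224 -104.5189] 0.08559845598019665
top mod_grey 0.71 [375.296 263.808] [ 0.5468 -0.06    0.019 ]
top mod_grey 0.58 [380.096 381.312] [ 0.3839 -0.0653  0.019 ]
top mod_blue 0.95 [422.4   257.904] [ 0.5551 -0.1264  0.019 ]
top mod_green 0.96 [389.696 261.504] [ 0.55   -0.0803  0.019 ]
top mod_white 0.71 [409.216 258.912] [ 0.5537 -0.1078  0.019 ]
top stop 0.66 [497.792 257.616] [ 0.5554 -0.2323  0.019 ]
top rail 0.84 [375.168 261.216] [ 0.5513 -0.0617  0.    ]
top meter 0.75 [297.6 158.4] [0.7028 0.0509 0.    ]
top pot 0.86 [457.984 337.68 ] [ 0.4423 -0.1786  0.    ]
top sensor 0.85 [456.192 170.208] [ 0.6844 -0.1813  0.    ]
top sensor 0.16 [375.104 262.704] [ 0.5492 -0.0616  0.    ]
side mod_grey 0.95 [366.592 223.296] [ 0.5451 -0.064   0.019 ]
side mod_grey 0.93 [457.28 255.12] [ 0.3801 -0.0645  0.019 ]
side stop 0.84 [396.8  161.28] [ 0.5555 -0.238   0.019 ]
side stop 0.2 [326.72 170.88] [ 0.666  -0.1542  0.019 ]
side meter 0.86 [262.08 244.8 ] [0.6949 0.0453 0.    ]
side pot 0.58 [440.896 207.888] [ 0.4422 -0.1749  0.    ]
side sensor 0.94 [327.616 165.888] [ 0.6794 -0.1864  0.    ]
```

View pics/top0.png

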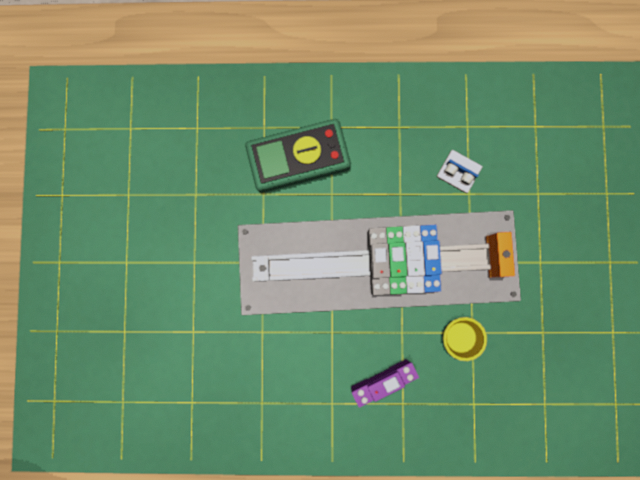

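View pics/side0.png

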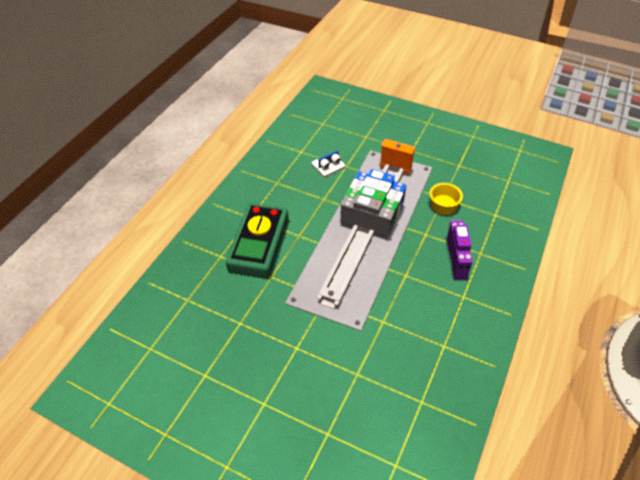

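The row runs grey, green, white, blue toward the stop at −y, and the purple look-alike is off the rail. Next I measure the rail axis and work out the approach pose.

```bash
python3 - <<'E'
from h import *
from scipy.spatial.transform import Rotation as Ro
np.set_printoptions(precision=4,suppress=True)
c=bot.camera('top')
cs=[to_plane(c,p,.004) for p in [(245,231),(507,217),(515,294),(248,307)]]
print(np.array(cs), np.mean(cs,0))
d=(cs[1]+cs[2]-cs[0]-cs[3]);d/=np.linalg.norm(d);print('dir',d,np.degrees(np.arctan2(d[0],-d[1])))
for n in ['mod_grey','mod_green','mod_white','mod_blue','stop']:
    b=bot.look_for(n,c)[:2]; print(n,[(round(x['conf'],2),np.array(x['bbox'])*[640,480,640,480]) for x in b])
print(proj(c,to_plane(c,(500,100),.02)))
o=bot.get_obs()
R0=Ro.from_euler('xyz',o['tcp_rot'],degrees=True);print(R0.as_matrix())
im=c['frame'][200:320,230:530,::-1];cv2.imwrite('pics/crop1.png',cv2.resize(im,None,fx=2.6,fy=2.6,interpolation=cv2.INTER_CUBIC))
E
```

```text
[[ 0.595   0.1269  0.004 ]
 [ 0.6149 -0.2519  0.004 ]
 [ 0.5043 -0.26    0.004 ]
 [ 0.4854  0.1213  0.004 ]] [ 0.5499 -0.0659  0.004 ]
dir [ 0.0509 -0.9987  0.    ] 2.9197110679694775
mod_grey [(0.58, array([366.08 , 230.016,  24.   ,  64.608]))]
mod_green [(0.58, array([385.088, 227.52 ,  22.208,  70.416]))]
mod_white [(0.96, array([403.52 , 224.88 ,  21.312,  71.52 ])), (0.63, array([365.184, 230.112,  25.984,  66.48 ]))]
mod_blue [(0.61, array([420.672, 222.912,  19.904,  70.224]))]
stop [(0.66, array([486.016, 232.32 ,  27.968,  44.496]))]
[500. 100.]
[[ 0.      0.2482  0.9687]
 [ 0.      0.9687 -0.2482]
 [-1.      0.      0.    ]]
```

View pics/crop1.png

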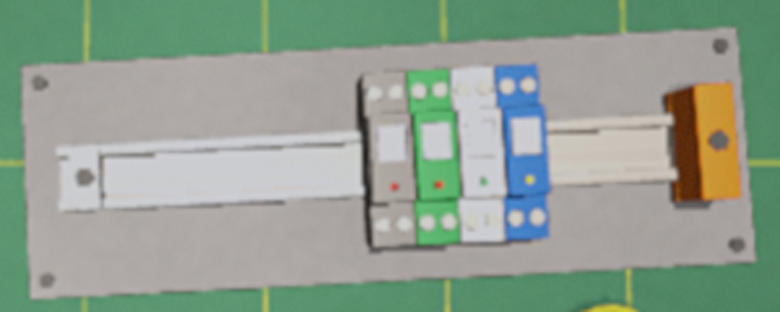

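```bash
cat >> h.py <<'E'
from scipy.spatial.transform import Rotation as Ro
C=np.array([.5505,-.066,0]); U=np.array([.0495,-.9988,0]); A=np.array([.9988,.0495,0])  # U toward stop
def s_of(p): return (np.array(p)-C)@U
def a_of(p): return (np.array(p)-C)@A
def plan(s,a,ztip,tilt,ext=.019):
    o=bot.get_obs(); R0=Ro.from_euler('xyz',o['tcp_rot'],degrees=True); p0=np.array(o['ee_pos'])
    x=np.cos(np.radians(tilt))*np.array([0,0,-1.])+np.sin(np.radians(tilt))*U
    R1=Ro.from_matrix(np.stack([x,A,np.cross(x,A)],1))
    tip=C+s*U+a*A; tip[2]=ztip; p1=tip-ext*x
    print('turn',(R0.inv()*R1).as_rotvec(degrees=True),'shift',R0.inv().apply(p1-p0),'world',p1,'r',np.hypot(*p1[:2]))
E
python3 - <<'E'
from h import *
np.set_printoptions(precision=4,suppress=True)
c=bot.camera('top')
f=lambda x,y:(230+(x+.5)/2.6,200+(y+.5)/2.6)
for n,p,z in [('grey bot',f(364,165),.019),('grey top edge corner',f(366,75),.061),('grey nose',f(371,150),.075),('blue nose edge',f(547,150),.075),('stop bot',f(675,147),.019),('stop top near',f(697,140),.064),('stop top far',f(738,140),.064),('railend',f(59,180),.019)]:
    X=to_plane(c,p,z);print(n,X,'s',s_of(X),'a',a_of(X))
plan(-.05,0,.16,10)
plan(-.05,0,.024,10)
E
```

```text
grey bot [ 0.547  -0.0528  0.019 ] s -0.013315745626900527 a -0.0028379380299678905
grey top edge corner [ 0.5918 -0.0507  0.061 ] s -0.01324568736464356 a 0.04200259170334499
grey nose [ 0.5523 -0.0517  0.075 ] s -0.014228725632455586 a 0.00248964509629318
blue nose edge [ 0.5523 -0.1403  0.075 ] s 0.07425465083613046 a -0.0019274987420546045
stop bot [ 0.5567 -0.2211  0.019 ] s 0.15525407678056036 a -0.0014826287350461552
stop top near [ 0.5579 -0.2192  0.064 ] s 0.1533537534181303 a -0.00020380929252050622
stop top far [ 0.5579 -0.2401  0.064 ] s 0.17423619305342053 a -0.001253875534356977
railend [0.5388 0.113  0.019 ] s -0.17936752046358964 a -0.002817227041945899
turn [72.5969 -8.6162 -6.3509] shift [ 0.0716 -0.4264  0.5339] world [ 0.5479 -0.0128  0.1787] r 0.548010365599956
turn [72.5969 -8.6162 -6.3509] shift [ 0.2076 -0.4264  0.5339] world [ 0.5479 -0.0128  0.0427] r 0.548010365599956
```

```bash
python3 -m handwheel '[[12,-1.4,-1,0.01,-0.04,0.05,0],[24,-2.8,-2,0.02,-0.08,0.1,0],[36,-4.2,-3,0.03,-0.12,0.15,0],[48,-5.7,-4.2,0.04,-0.16,0.2,0],[60,-7.1,-5.2,0.05,-0.2,0.25,0],[72.6,-8.6,-6.35,0.06,-0.24,0.3,0],[72.6,-8.6,-6.35,0.07,-0.28,0.35,0],[72.6,-8.6,-6.35,0.07,-0.32,0.4,0],[72.6,-8.6,-6.35,0.07,-0.36,0.45,0],[72.6,-8.6,-6.35,0.07,-0.395,0.5,0],[72.6,-8.6,-6.35,0.072,-0.417,0.531,0],[72.6,-8.6,-6.35,0.072,-0.417,0.531,0],[72.6,-8.6,-6.35,0.072,-0.417,0.531,0],[72.6,-8.6,-6.35,0.072,-0.417,0.531,0],[72.6,-8.6,-6.35,0.072,-0.417,0.531,0]]' 40
python3 - <<'E'
from h import *
np.set_printoptions(precision=4,suppress=True)
o=bot.get_obs();R=Ro.from_euler('xyz',o['tcp_rot'],degrees=True)
p=np.array(o['ee_pos'])+R.apply([.019,0,0]);print(p,'s',s_of(p),'a',a_of(p),o['q'],o['opening'],o['wrist_force'])
print(R.as_matrix())
plan(-.06,0,.026,10)
c=bot.camera('side');save(c,'side1');c=bot.camera('wrist');save(c,'wrist1')
E
```

```text
time: 3.22
ee_pos: [0.5471, -0.002, 0.1786]
tcp_rot: [0.1, 80.0, -87.0]
wrist_force: [0.1, 0.1, 0.6]
opening: 0.0427
[ 0.5473 -0.0053  0.1599] s -0.06079437673206827 a -0.00021637403499715976 [ 4.6233  3.6984  0.3453 86.9238 -9.9792 91.7285] 0.04271976345639123 [0.1168 0.0648 0.6308]
[[ 0.0092  0.9987  0.0501]
 [-0.1731  0.051  -0.9836]
 [-0.9849  0.0004  0.1734]]
turn [ 0.0785 -0.0173 -0.0369] shift [ 0.132   0.0002 -0.0224] world [ 0.5474 -0.0028  0.0447] r 0.5473737264267834
```

View pics/side1.png

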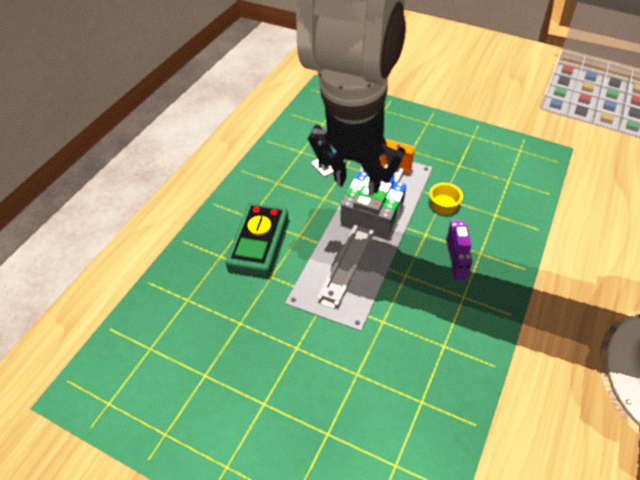

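View pics/wrist1.png

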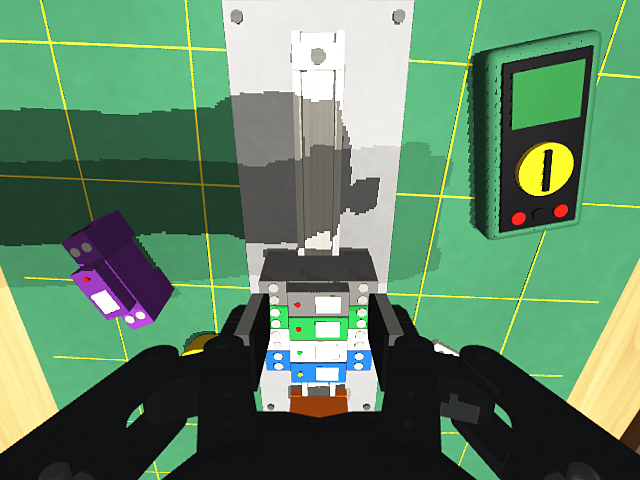

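```bash
python3 -m handwheel '[[0,0,0,0.03,0,-0.005,0],[0,0,0,0.07,0,-0.011,0],[0,0,0,0.1,0,-0.017,0],[0,0,0,0.12,0,-0.02,0],[0,0,0,0.135,0,-0.0225,0],[0,0,0,0.135,0,-0.0225,0],[0,0,0,0.135,0,-0.0225,0]]'
python3 - <<'E'
from h import *
np.set_printoptions(precision=4,suppress=True)
o=bot.get_obs();R=Ro.from_euler('xyz',o['tcp_rot'],degrees=True)
p=np.array(o['ee_pos'])+R.apply([.019,0,0]);print(p,'s',s_of(p),'a',a_of(p),o['opening'],o['wrist_force'])
c=bot.camera('side');f=c['frame'][100:340,240:500,::-1];cv2.imwrite('pics/side2.png',cv2.resize(f,None,fx=2.4,fy=2.4));c=bot.camera('wrist');save(c,'wrist2')
E
```

```text
time: 4.2
ee_pos: [0.5479, -0.0041, 0.0424]
tcp_rot: [0.4, 80.0, -86.8]
wrist_force: [0.1, -0.2, 0.3]
opening: 0.0431
[ 0.5481 -0.0074  0.0237] s -0.05867908831511707 a 0.0005196319718621599 0.04309281057013702 [ 0.1429 -0.2079  0.2679]
```

View pics/side2.png

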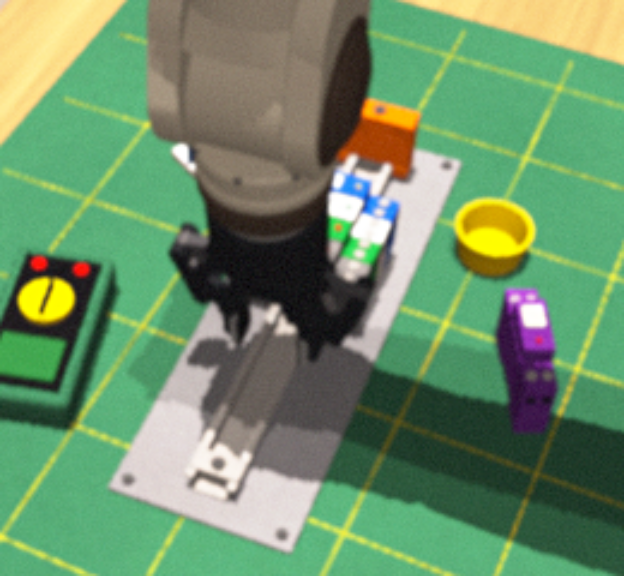

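View pics/wrist2.png

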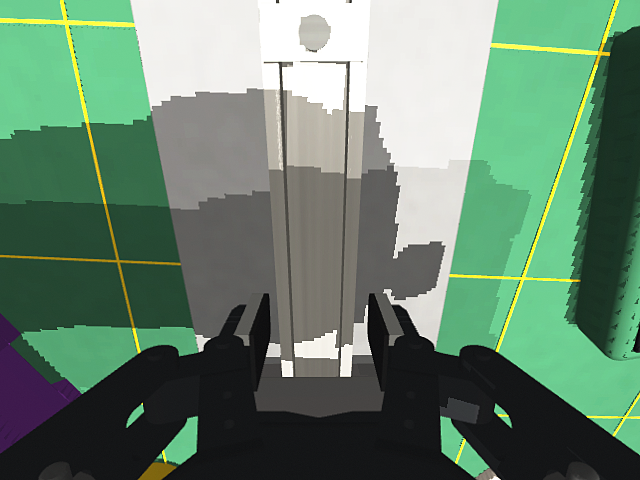

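```bash
python3 -m handwheel '[[0,0,0,0.0017,0,0.0098,0],[0,0,0,0.0035,0,0.0197,0],[0,0,0,0.0045,0,0.0256,0],[0,0,0,0.0052,0,0.0295,0],[0,0,0,0.0057,0,0.0325,0],[0,0,0,0.0062,0,0.0355,0],[0,0,0,0.0068,0,0.0384,0],[0,0,0,0.0073,0,0.0414,0],[0,0,0,0.008,0,0.0453,0],[0,0,0,0.0087,0,0.0492,0],[0,0,0,0.0095,0,0.0542,0],[0,0,0,0.0104,0,0.0591,0],[0,0,0,0.0113,0,0.064,0],[0,0,0,0.0122,0,0.0689,0],[0,0,0,0.013,0,0.0739,0],[0,0,0,0.0135,0,0.0768,0],[0,0,0,0.0139,0,0.0788,0],[0,0,0,0.0139,0,0.0788,0]]'
python3 - <<'E'
from h import *
np.set_printoptions(precision=4,suppress=True)
o=bot.get_obs();R=Ro.from_euler('xyz',o['tcp_rot'],degrees=True)
p=np.array(o['ee_pos'])+R.apply([.019,0,0]);print(p,'s',s_of(p),'a',a_of(p),o['opening'],o['wrist_force'])
c=bot.camera('side');f=c['frame'][100:340,240:500,::-1];cv2.imwrite('pics/side3.png',cv2.resize(f,None,fx=2.4,fy=2.4));c=bot.camera('top');f=c['frame'][180:330,220:540,::-1];cv2.imwrite('pics/top3.png',cv2.resize(f,None,fx=2.4,fy=2.4))
c=bot.camera('wrist');save(c,'wrist3')
E
```

```text
time: 6.55
ee_pos: [0.5514, -0.0844, 0.0414]
tcp_rot: [-0.1, 80.0, -87.2]
wrist_force: [0.1, 1.2, 0.7]
opening: 0.0426
[ 0.5515 -0.0877  0.0227] s 0.021716394739726207 a -5.21844661792122e-05 0.04259238960322534 [0.1223 1.188  0.7137]
```

View pics/side3.png

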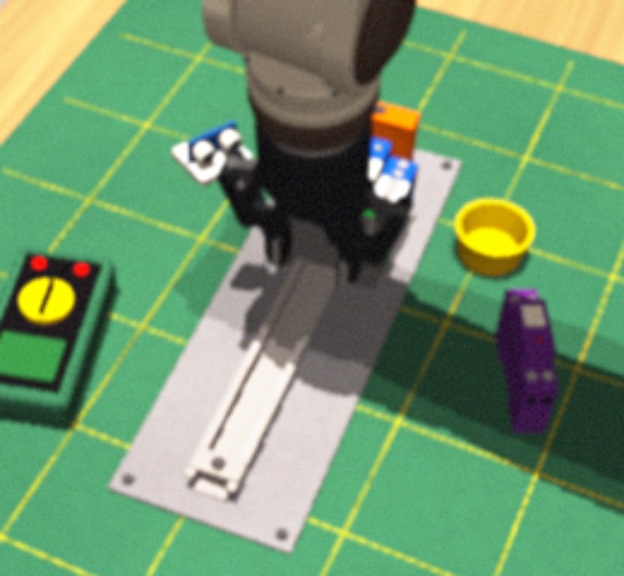

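View pics/top3.png

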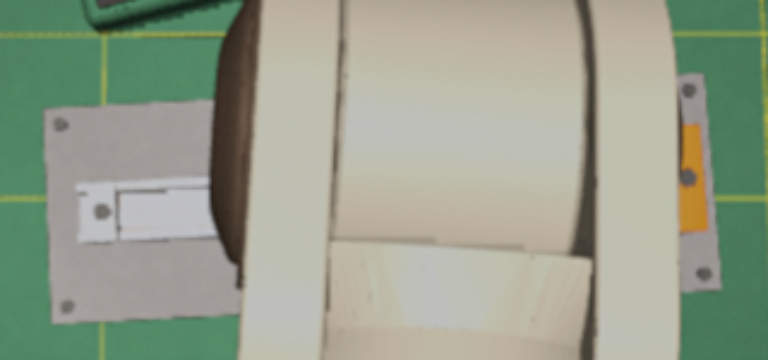

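View pics/wrist3.png

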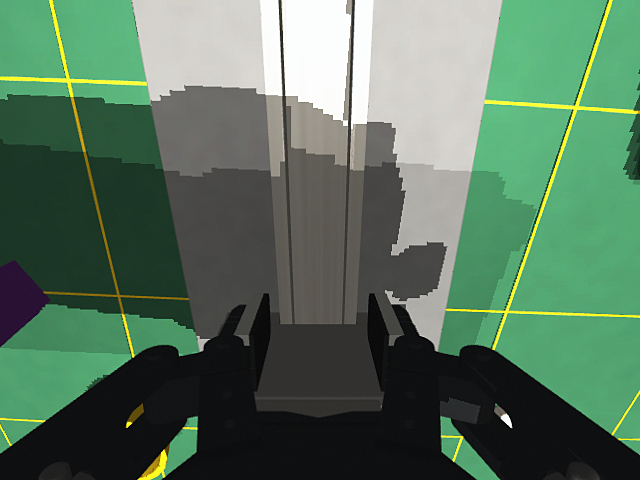

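```bash
python3 -m handwheel '[[0,0,0,0.0004,0,0.0020,0],[0,0,0,0.0010,0,0.0055,0],[0,0,0,0.0016,0,0.009,0],[0,0,0,0.0022,0,0.0125,0],[0,0,0,0.0028,0,0.016,0],[0,0,0,0.0035,0,0.0197,0],[0,0,0,0.004,0,0.0227,0],[0,0,0,0.0045,0,0.0256,0],[0,0,0,0.0049,0,0.0276,0],[0,0,0,0.005,0,0.0286,0],[0,0,0,0.005,0,0.0286,0]]'
python3 - <<'E'
from h import *
np.set_printoptions(precision=4,suppress=True)
o=bot.get_obs();R=Ro.from_euler('xyz',o['tcp_rot'],degrees=True)
p=np.array(o['ee_pos'])+R.apply([.019,0,0]);print(p,'s',s_of(p),'a',a_of(p),o['opening'],o['wrist_force'])
E
```

```text
time: 8.07
ee_pos: [0.5528, -0.1133, 0.0414]
tcp_rot: [-0.1, 80.0, -87.2]
wrist_force: [-0.7, 3.2, 0.6]
opening: 0.0427
[ 0.553  -0.1166  0.0227] s 0.050644503446550644 a -3.2667708374093085e-05 0.042686341170146504 [-0.7298  3.153   0.6449]
```

```bash
python3 -m handwheel '[[0,0,0,0.0002,0,0.001,0],[0,0,0,0.0003,0,0.002,0],[0,0,0,0.0003,0,0.002,0]]'; python3 -m handwheel '[[0,0,0,0.0001,0,0.0007,0],[0,0,0,0.0002,0,0.0014,0],[0,0,0,0.0002,0,0.0014,0]]'; python3 -m handwheel '[[0,0,0,0.0001,0,0.0007,0],[0,0,0,0.0002,0,0.0014,0],[0,0,0,0.0002,0,0.0014,0]]'
```

```text
time: 8.45
ee_pos: [0.5529, -0.1152, 0.0414]
tcp_rot: [-0.1, 80.0, -87.2]
wrist_force: [-1.0, 2.5, 0.4]
opening: 0.0427
time: 8.82
ee_pos: [0.553, -0.1167, 0.0415]
tcp_rot: [-0.1, 80.0, -87.3]
wrist_force: [-0.8, 2.6, -0.4]
opening: 0.043
time: 9.2
ee_pos: [0.553, -0.118, 0.0415]
tcp_rot: [-0.1, 80.0, -87.3]
wrist_force: [0.9, 3.6, -0.6]
opening: 0.0428
```

```bash
for i in 1; do python3 -m handwheel '[[0,0,0,0.0001,0,0.0007,0],[0,0,0,0.0002,0,0.0014,0],[0,0,0,0.0002,0,0.0014,0]]'; done; python3 - <<'E'
from h import *
np.set_printoptions(precision=4,suppress=True)
o=bot.get_obs();print(o['ee_pos'],o['wrist_force'])
c=bot.camera('side');f=c['frame'][100:340,240:500,::-1];cv2.imwrite('pics/side4.png',cv2.resize(f,None,fx=2.4,fy=2.4))
E
```

```text
time: 9.57
ee_pos: [0.553, -0.1182, 0.0415]
tcp_rot: [-0.1, 80.2, -87.2]
wrist_force: [-1.5, 9.6, 0.5]
opening: 0.043
[ 0.553  -0.1182  0.0415] [-1.4866  9.5605  0.5059]
```

View pics/side4.png

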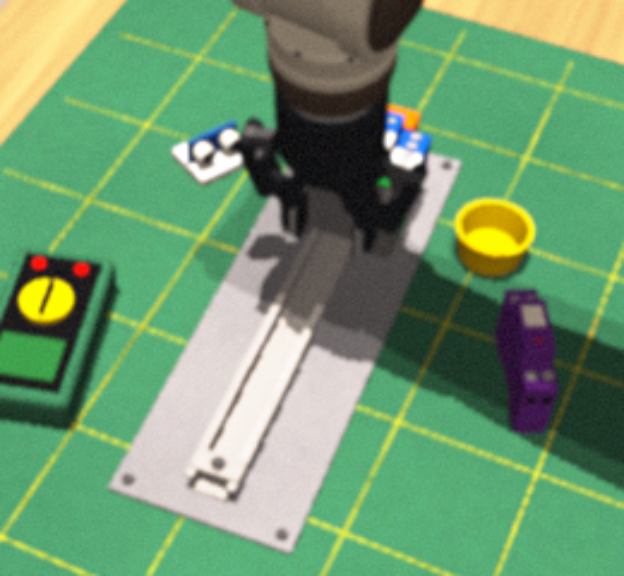

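Motion stalled and the force rose to 9.6 N, so the row has met the stop. I'll press about 1 mm more to close any gaps, then back straight off and rise.

```bash
python3 -m handwheel '[[0,0,0,0.0001,0,0.0007,0],[0,0,0,0.0002,0,0.0012,0],[0,0,0,0.0002,0,0.0012,0]]'; python3 -m handwheel '[[0,0,0,-0.0005,0,-0.003,0],[0,0,0,-0.0014,0,-0.008,0],[0,0,0,-0.0035,0,-0.02,0],[0,0,0,-0.007,0,-0.04,0],[0,0,0,-0.01,0,-0.06,0],[0,0,0,-0.04,0,-0.065,0],[0,0,0,-0.09,0,-0.07,0],[0,0,0,-0.14,0,-0.1,0],[0,0,0,-0.18,0,-0.15,0],[0,0,0,-0.2,0,-0.2,0],[0,0,0,-0.2,0,-0.26,0],[0,0,0,-0.2,0,-0.3,0],[0,0,0,-0.2,0,-0.3,0],[0,0,0,-0.2,0,-0.3,0]]'
python3 - <<'E'
from h import *
np.set_printoptions(precision=4,suppress=True)
o=bot.get_obs();print(o['ee_pos'],o['wrist_force'])
c=bot.camera('side');f=c['frame'][100:340,240:500,::-1];cv2.imwrite('pics/side5.png',cv2.resize(f,None,fx=2.4,fy=2.4))
c=bot.camera('top');f=c['frame'][180:330,330:540,::-1];cv2.imwrite('pics/top5.png',cv2.resize(f,None,fx=3.6,fy=3.6,interpolation=cv2.INTER_CUBIC));save(c,'top5f')
for k,z in [('mod_grey',.019),('mod_green',.019),('mod_white',.019),('mod_blue',.019),('stop',.019),('meter',0),('pot',0),('sensor',0)]:
    for r in bot.tip_of(k,c)[:2]:
        X=to_plane(c,np.array(r['centre'])*[640,480],z);print(k,r['conf'],X,s_of(X),a_of(X))
E
```

```text
time: 10.0
ee_pos: [0.553, -0.1184, 0.0415]
tcp_rot: [-0.1, 80.3, -87.2]
wrist_force: [-2.1, 15.2, 1.5]
opening: 0.0429
time: 11.75
ee_pos: [0.5365, 0.2097, 0.1866]
tcp_rot: [-0.1, 80.0, -87.2]
wrist_force: [0.1, 0.8, -0.4]
opening: 0.0427
[0.5365 0.2097 0.1866] [ 0.109   0.8045 -0.3656]
mod_grey 0.91 [ 0.5558 -0.1367  0.019 ] 0.07084234389139296 0.0017678665060291193
mod_grey 0.61 [ 0.3866 -0.0638  0.019 ] -0.010318289930063567 -0.16359560343192522
mod_green 0.62 [ 0.5555 -0.1594  0.019 ] 0.09355214103025257 0.00036067001210262224
mod_white 0.67 [ 0.5535 -0.1888  0.019 ] 0.12277135055290618 -0.0030666205014729334
mod_blue 0.84 [ 0.5588 -0.2072  0.019 ] 0.14147833546799823 0.0013469063278949954
stop 0.68 [ 0.558  -0.2324  0.019 ] 0.16655418042166717 -0.0007253557162422467
meter 0.93 [0.704  0.0499 0.    ] -0.10812472366690516 0.1590410965518903
pot 0.72 [ 0.4401 -0.1812  0.    ] 0.10963798227839273 -0.1159682258756037
sensor 0.64 [ 0.6837 -0.1818  0.    ] 0.12225182139796589 0.12726891799454065
```

View pics/side5.png

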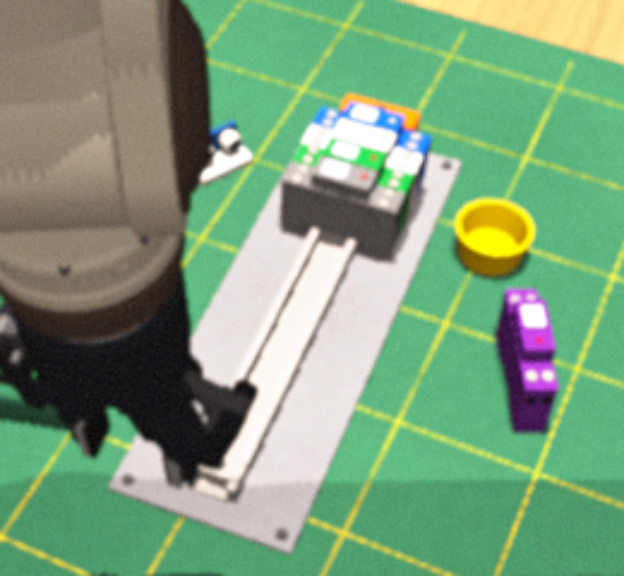

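View pics/top5.png

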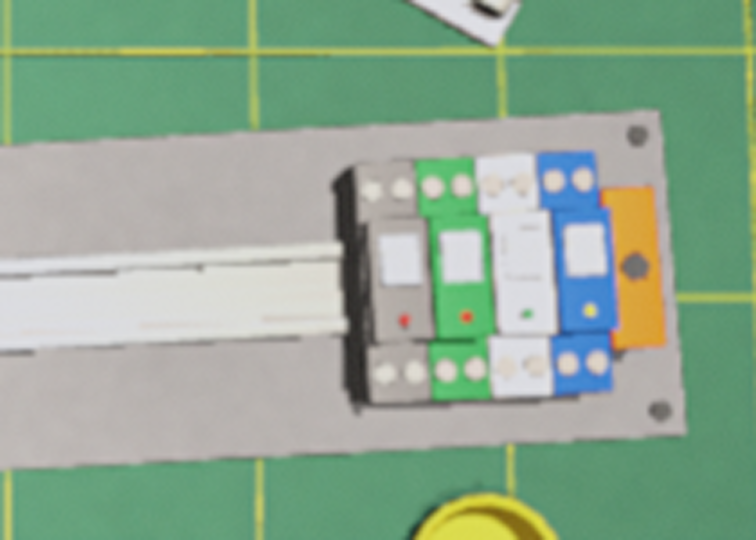

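The pictures show the four modules as one tight, upright block against the orange stop: the blue face meets the stop at about (612, 265) in the top crop. No gaps show. The meter, cup, sensor and purple look-alike haven't moved, and the hand is clear.

```bash
python3 -c "
from workcell import bot
print(bot.job_done())"
```

```text
the job is handed in; nothing more can be done
None
```

I pushed the row (grey, green, white, blue) about 78 mm along the rail as one train, with half-open fingertips low on the grey module's face. It now sits against the orange stop. I then backed straight off, raised the hand clear and handed the job in at about 12 s.

- **Home against the stop:** at the end the arm stopped advancing while the force rose from about 3 N to 15 N. The last top and side pictures show the row upright and seated against the stop, with no visible gaps.
- **Bystanders:** the meter, cup and sensor read within about 4 mm of their first positions, within what the finder scatters. The purple look-alike also shows where it was.
- **Disagreement:** the finder spaced the module centres unevenly (19 to 29 mm, true spacing 22.5 mm). I put that down to its noise, since the pictures show no gaps. I did not take a closer measurement of the gaps.

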